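# Medicine bottles to the new bedside rack, in reverse order

## Robot

A 7-joint arm with a two-finger parallel gripper is mounted at the origin on the work surface. World frame = base frame: x ahead of the robot, y to its left, z up, the work surface at z = 0. Lengths are in m, angles in rad, forces in N, time in s.
With the tool pointing down it reaches from about 0.4 to 0.85 m from the base axis. Payload 4.5 kg.
Tool frame: the origin (TCP) lies midway between the tips of the shut fingers; the grasp point (between the pads) lies 19 mm behind it; y points along the fingers, z is the direction in which the jaws open and shut, and the axes are right-handed (so a half turn about y gives the same grasp; the last joint's range is limited). The gripper opens to 88 mm and grips with 3 to 60 N. Pads are 18 mm wide; open, the fingers measure 123 mm over their backs; the gripper's body (75 mm by 187 mm) begins 45 mm behind the grasp point.
Start: joints at [1.359, 0.689, -0.195, 1.565, 0.157, 0.902, -0.215], TCP at [0.152, -0.606, 0.239] pointing down, gripper open.
Joint ranges: [-3.01, 3.01], [-0.46, 2.08], [-1.47, 1.51], [0.13, 2.56], [-1, 4.14], [0.04, 2.09], [-2.66, 2.66]. Speed limits (rad/s): [2.57, 2.57, 3.14, 3.14, 3.14, 3.14, 3.14].

## Interface

Orientations are given as a unit quaternion [x, y, z, w].
In Python, from plant import r, snapshot, get_calibration, job, boxes_of gives the robot as it stands. The module is installed in compiled form; this text tells all that it offers.
- The arm moves only by the shell command python3 -m handwheel 'ROWS' [OPENING] [FORCE]. ROWS is JSON, a list that holds one entry, the list of rows, each a list of 6 numbers: the shift along the tool's x, y, z as a fraction of full scale, then the turn, a rotation vector about the tool's x, y, z as a fraction of full scale. In form: [[[x, y, z, wx, wy, wz], ...]]. A call has 1 to 12 rows; each row is the pose to reach, as a shift and turn from the pose commanded when the call began, along the tool's axes at that moment, turning the shorter way round; what a row does not reach only later rows make up. Full scale, the value 1, is 100 cm for a shift and 180 degrees for a turn. A row lasts 1/12 s, in which the tool goes at most 41.7 mm and 7.16 degrees, less where a joint would pass 70% of its speed; a pose out of reach is approached as far as the arm can. A call with a number of a shift or a turn outside -1 to 1 is refused whole. A call with a gripper value outside its range is refused whole. OPENING is the opening, from -1 (shut) to 1 (fully open), set as the call begins (- or left out, the last holds). The fingers move at their own pace and stop on an object; FORCE is the grip in N (left out, the last holds). Time passes only in rows, so rows that repeat a pose let the fingers close. It gives the time, the measured TCP pose, the force and the opening at its end, in the units of the state.
- r.get_state(): the state, without advancing time (a new reading comes with each control period).
- snapshot(name): name is "scene" or "side" or "wrist"; returns the picture (384x512x3 uint8, red, green, blue); there is no depth.
- get_calibration(name): a dict with "fx", "fy", "cx", "cy" (pixels), "k1" (the pictures are not rectified: a ray, as slopes to the right and down, at radius r is drawn at 1 + k1 r^2 times it, then the intrinsics apply), "T" (4x4, takes a point from camera to world coordinates). Camera axes: x right, y down, z forward; pixel columns grow to the right and rows downward; lengths in m; the calibration is good to about 2 mm. A picture is of the moment at which its call begins: read the wrist's pose just before it. get_calibration takes no time and is no camera call; for the wrist camera it gives the pose at the moment of the call.
- job.finish_job(): hands the job in, once; it reports no verdict.
Trained networks look in the newest picture that a camera, given by its name, has taken for a name from the list of things; names that differ only in an ending like _2 or _b are one class to them, and where a whole thing is asked for, a point or a joint stands for the part that bears it (a point fixed in the world has none). Each returns a list of dicts, best first, with "confidence" (0 to 1); they miss things now and then, are a little off and sometimes report something else, mostly with a low value. They report only what shows in the picture. A call takes as long as a camera call. They do not tell look-alikes from the thing itself.
- boxes_of(thing, camera): "bbox" ([left, top, right, bottom] in pixels, round what is visible of it).
The state is a dict: "clock": time; "q": joint angles; "qd": joint speeds; "joint_torque": joint torques, N m; "tool_pos": TCP position; "eef_rot": TCP orientation; "contact_force": force on the tool from outside, world axes, zero at the start; "moment": the same for the moment, N m; "opening": opening from 0.0 (shut) to 1.0 (fully open).
Only numpy, scipy, OpenCV 4.12 (cv2) and the standard library are available. Lean on these libraries where they do the work, as an engineer would, in place of code of your own. Each camera call takes 0.05 s, during which the arm holds its last target. There are 200 camera calls.

## Task

Move the four medicine bottles from the old wooden rack into the new grey rack in reverse order, because the new rack will be used from its other end: the bottle standing next to the old rack's red end goes into the compartment farthest from the new rack's red end, the next bottle into the next compartment, and so on, until the bottle farthest from the old red end stands next to the new one. Keep the bottles upright all the while and leave each standing freely on the floor of its own compartment.

Things in the scene. Friction and masses are not known exactly. Their poses are not given: they have to be found in the camera images.
- bottle_blue_center (a point): Centre (half-way up) of the loose blue-capped medicine bottle: upright amber cylinder 36 mm across, 62 mm high, with a paper band and a blue cap 30 mm across, 84 mm high in all; this point is 42 mm above its underside; z up the bottle. About 90 g. At the start it stands within 4 mm of the middle of the blue coaster.
- coaster_blue: Flat blue disc, 52 mm across, 3 mm thick, fixed on the old rack under the blue-capped bottle; it stays there and shows where that bottle stood. Origin at the centre of its underside (on the rack's plank).
- bottle_yellow_center (a point): Centre (half-way up) of the loose yellow-capped medicine bottle: upright amber cylinder 36 mm across, 62 mm high, with a paper band and a yellow cap 30 mm across, 84 mm high in all; this point is 42 mm above its underside; z up the bottle. About 90 g. At the start it stands within 4 mm of the middle of the yellow coaster.
- coaster_yellow: Flat yellow disc, 52 mm across, 3 mm thick, fixed on the old rack under the yellow-capped bottle; it stays there and shows where that bottle stood. Origin at the centre of its underside (on the rack's plank).
- bottle_green_center (a point): Centre (half-way up) of the loose green-capped medicine bottle: upright amber cylinder 36 mm across, 62 mm high, with a paper band and a green cap 30 mm across, 84 mm high in all; this point is 42 mm above its underside; z up the bottle. About 90 g. At the start it stands within 4 mm of the middle of the green coaster.
- coaster_green: Flat green disc, 52 mm across, 3 mm thick, fixed on the old rack under the green-capped bottle; it stays there and shows where that bottle stood. Origin at the centre of its underside (on the rack's plank).
- bottle_white_center (a point): Centre (half-way up) of the loose white-capped medicine bottle: upright amber cylinder 36 mm across, 62 mm high, with a paper band and a white cap 30 mm across, 84 mm high in all; this point is 42 mm above its underside; z up the bottle. About 90 g. At the start it stands within 4 mm of the middle of the white coaster.
- coaster_white: Flat white disc, 52 mm across, 3 mm thick, fixed on the old rack under the white-capped bottle; it stays there and shows where that bottle stood. Origin at the centre of its underside (on the rack's plank).
- old_rack: Fixed dark wooden plank, any yaw, 76 mm along its x, 292 mm along its y (from -140 to +152 mm), 15 mm high, bright red end board (12 mm thick, 30 high) at its +y end. Four coasters in a row at y = +102, +34, -34, -102 mm, x = 0; undersides of the bottles on them 18 mm above the table. Origin: underside, under the middle of the row; y along the row towards the red end, z up.
- new_rack: Fixed grey tray, any yaw, 76 mm along its x, 292 mm along its y (from -140 to +152 mm), 22 mm high, bright red end board (12 mm thick, 30 high) at its +y end. Four open compartments in a row, 60 x 60 mm inside, walls 8 mm, centred at y = +102, +34, -34, -102 mm, x = 0; floor 8 mm and rim 22 mm above the table. Origin: underside, under the middle of the row; y along the row towards the red end, z up.
Not all that is in view belongs to the job. What is shaped like the part that bears bottle_green_center but turquoise is not meant.

How it is judged:
By the outcome, as a careful person would: the job done as asked, in the order asked, and still so for the second after the job is handed in, with the robot touching nothing.
It also fails if it takes over 104 s, if anything falls off the work surface, if the arm or the gripper's body presses on something with over 40 N, if the wrist force passes 120 N, or if a joint passes its speed limit or range.

## Working session

There is one attempt and no reset: what is moved stays moved. The work goes in short steps, Python scripts to look and compute and a shell command to move; the robot and the scene stay as the last step left them, time stands still between calls to the robot, and variables do not carry over. Pictures are saved under pics/ and viewed, about 12 in all and at most 16, crops included, and the job is handed in when it is done.

```bash
mkdir -p pics; python3 - <<'E'
from plant import r,snapshot,get_calibration,boxes_of
import cv2,numpy as np
s=r.get_state();print(s['clock'],s['tool_pos'],s['eef_rot'],s['opening'])
ims=[]
for c in ("scene","side"):
    im=snapshot(c);cv2.imwrite(f'pics/{c}0.png',im[:,:,::-1])
    k=get_calibration(c);print(c,{a:np.round(b,3).tolist() for a,b in k.items()})
    for t in ["bottle_blue_center","bottle_yellow_center","bottle_green_center","bottle_white_center","old_rack","new_rack"]:
        print(t,[(np.round(b['bbox']).tolist(),round(b['confidence'],2)) for b in boxes_of(t,c)][:4])
E
```

```text
0.0 [ 0.15190319 -0.60560012  0.2379139 ] [-0.08685568  0.70240613 -0.70112762  0.08661285] 1.0022828558611343
scene {'fx': 477.577, 'fy': 477.577, 'cx': 254.829, 'cy': 184.643, 'k1': 0.067, 'T': [[-0.794, 0.466, -0.39, 1.007], [0.608, 0.612, -0.506, 0.593], [0.003, -0.639, -0.769, 0.898], [0.0, 0.0, 0.0, 1.0]]}
bottle_blue_center [([305.0, 171.0, 322.0, 206.0], 0.56)]
bottle_yellow_center [([306.0, 227.0, 329.0, 257.0], 0.74)]
bottle_green_center [([365.0, 288.0, 389.0, 323.0], 0.91), ([264.0, 288.0, 282.0, 322.0], 0.91), ([303.0, 252.0, 326.0, 289.0], 0.69)]
bottle_white_center [([307.0, 199.0, 327.0, 230.0], 0.59)]
old_rack [([291.0, 184.0, 330.0, 302.0], 0.8)]
new_rack [([181.0, 91.0, 246.0, 177.0], 0.78)]
side {'fx': 422.784, 'fy': 422.784, 'cx': 255.414, 'cy': 195.092, 'k1': -0.028, 'T': [[-0.889, -0.356, 0.287, 0.28], [-0.457, 0.667, -0.589, 0.605], [0.019, -0.655, -0.756, 0.805], [0.0, 0.0, 0.0, 1.0]]}
bottle_blue_center [([256.0, 226.0, 272.0, 260.0], 0.9), ([154.0, 233.0, 296.0, 309.0], 0.49)]
bottle_yellow_center []
bottle_green_center [([149.0, 322.0, 171.0, 352.0], 0.98), ([159.0, 257.0, 184.0, 288.0], 0.62), ([114.0, 238.0, 141.0, 273.0], 0.62)]
bottle_white_center [([230.0, 237.0, 245.0, 274.0], 0.75), ([153.0, 231.0, 294.0, 309.0], 0.28)]
old_rack [([153.0, 233.0, 294.0, 307.0], 0.7)]
new_rack [([250.0, 143.0, 363.0, 169.0], 0.69)]
```

```bash
python3 - <<'E'
import cv2,numpy as np
a=cv2.imread('pics/scene0.png');b=cv2.imread('pics/side0.png')
cv2.imwrite('pics/a.png',cv2.resize(a[80:335,160:410],(800,816))[:600] if 0 else cv2.resize(a[80:335,150:410],(612,600),interpolation=cv2.INTER_CUBIC))
cv2.imwrite('pics/b.png',cv2.resize(b[130:360,90:390],(780,598),interpolation=cv2.INTER_CUBIC))
E
```

```text
(no output)
```

View pics/a.png

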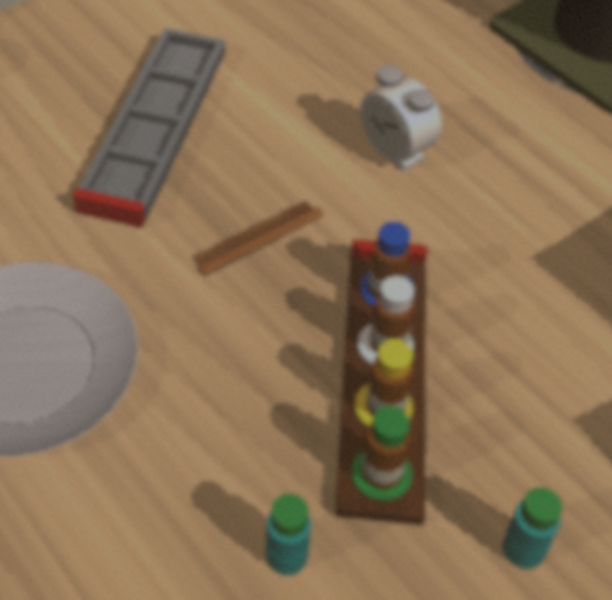

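View pics/b.png

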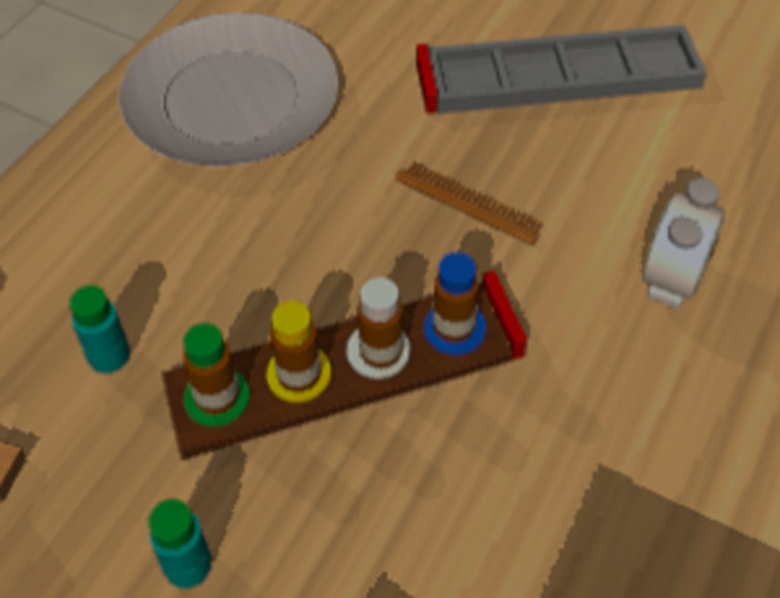

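The row, starting at the red end, is blue, white, yellow, green. The three "green bottle" candidates in the scene view are (377,305), (273,305) and (314,270). The first two have turquoise bodies standing off the rack, so they are look-alikes. The amber one at (314,270), on the green coaster, is the one meant, and both enlarged crops confirm it. The new rack's red end is at scene crop (110,205).

```bash
cat > h.py <<'E'
import cv2,numpy as np
from scipy.optimize import least_squares
def proj(k,P):
    T=np.array(k['T']);p=(np.atleast_2d(P)-T[:3,3])@T[:3,:3]
    s=p[:,:2]/p[:,2:];s=s*(1+k['k1']*(s**2).sum(1,keepdims=True))
    return s*[k['fx'],k['fy']]+[k['cx'],k['cy']]
def ray(k,uv):
    d=(np.array(uv,float)-[k['cx'],k['cy']])/[k['fx'],k['fy']];s=d.copy()
    for _ in range(10): s=d/(1+k['k1']*(s@s))
    T=np.array(k['T']);return T[:3,3],T[:3,:3]@np.append(s,1)
def onz(k,uv,z):
    o,d=ray(k,uv);return o+d*(z-o[2])/d[2]
def rack(p,L):
    c,s=np.cos(p[2]),np.sin(p[2]);L=np.atleast_2d(L).astype(float)
    return np.c_[p[0]+c*L[:,0]-s*L[:,1],p[1]+s*L[:,0]+c*L[:,1],L[:,2]]
E
python3 - <<'E'
from h import *
from plant import get_calibration
K={c:get_calibration(c) for c in('scene','side')}
A=lambda u,v:(u/2.354+150,v/2.353+80)
B=lambda u,v:(u/2.6+90,v/2.6+130)
# caps centre (top face centre z=.102)
caps={'blue':(A(394,234),B(458,265)),'white':(A(398,288),B(380,292)),'yellow':(A(396,352),B(293,315)),'green':(A(391,420),B(205,338))}
for n,(a,b) in caps.items():
    print(n,onz(K['scene'],a,.1).round(4),onz(K['side'],b,.1).round(4))
def fit(name,obs,p0):
    f=lambda p:np.concatenate([(proj(K[c],rack(p,L))-uv).ravel() for c,L,uv in obs])
    s=least_squares(f,p0,loss='soft_l1');print(name,s.x.round(4),f(s.x).round(1));return s.x
h=.038
# endpoints guess: new rack
far=(onz(K['scene'],A(165,30),.022)+onz(K['scene'],A(224,42),.022))/2
red=(onz(K['scene'],A(77,190),.03)+onz(K['scene'],A(145,205),.03))/2
d=red-far;print(far,red,np.linalg.norm(d)); yaw=np.arctan2(-d[0],d[1]);c=far+d*140/292
X=np.array([-np.sin(0)+np.cos(yaw),np.sin(yaw)])
sgn=lambda u,k,z:np.sign((onz(k,u,z)-c)[:2]@X)
obs=[]
for k,u,y,z in [('scene',A(165,30),-.14,.022),('scene',A(224,42),-.14,.022),('side',B(685,27),-.14,.022),('side',B(703,70),-.14,.022),
  ('scene',A(77,190),.146,.03),('scene',A(147,205),.146,.03),('side',B(421,44),.146,.03),('side',B(432,98),.146,.03)]:
    obs.append((k,(sgn(u,K[k],z)*h,y,z),u))
pn=fit('new',obs,[c[0],c[1],yaw])
co={'blue':.102,'white':.034,'yellow':-.034,'green':-.102}
obs=[('side',(0,co[n],.018),B(*u)) for n,u in dict(blue=(456,327),white=(379,350),yellow=(299,373),green=(217,397)).items()]
g=onz(K['side'],B(217,397),.018);b=onz(K['side'],B(456,327),.018);d=b-g
po=fit('old',obs,[*((g+b)/2)[:2],np.arctan2(-d[0],d[1])])
for t,(p,H) in dict(new=(pn,.022),old=(po,.015)).items():
  for c,f in(('scene','a'),('side','b')):
    im=cv2.imread(f'pics/{f}.png') if t=='new' else cv2.imread(f'pics/{f}2.png')
    o,sc=((150,80),2.354) if f=='a' else ((90,130),2.6)
    ys=[(-.038,.038,-.14,.152,H)]+[(-.03,.03,y-.03,y+.03,H) for y in co.values()]
    for x0,x1,y0,y1,z in ys:
        q=((proj(K[c],rack(p,[(x0,y0,z),(x1,y0,z),(x1,y1,z),(x0,y1,z)]))-o)*sc).astype(np.int32)
        cv2.polylines(im,[q],True,(255,255,0),1)
    cv2.imwrite(f'pics/{f}2.png',im)
a=cv2.imread('pics/a2.png');b=cv2.imread('pics/b2.png')
cv2.imwrite('pics/o.png',cv2.resize(np.hstack([a[:520],cv2.resize(b,(680,520))])[:, :],(0,0),fx=.619,fy=.619))
E
```

```text
blue [0.4839 0.1394 0.1   ] [0.4821 0.1346 0.1   ]
white [0.5238 0.1887 0.1   ] [0.524  0.1859 0.1   ]
yellow [0.5719 0.2388 0.1   ] [0.5721 0.2354 0.1   ]
green [0.6204 0.286  0.1   ] [0.6193 0.2835 0.1   ]
[ 0.41348103 -0.28080412  0.022     ] [ 0.63880554 -0.11584694  0.03      ] 0.2793671490985442
new [ 0.5216 -0.2016 -0.9302] [-0.  -1.3  0.6 -1.5 -1.  -1.1  1.   1.2  0.2  0.3 -0.2  0.3 -0.6  0.3
 -0.1 -0.6]
old [0.5486 0.213  2.3866] [-0.1  0.1 -0.1 -0.1  0.1  0.   0.  -0. ]
```

View pics/o.png

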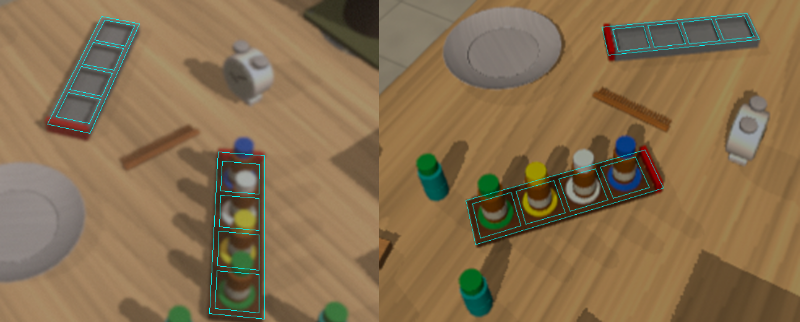

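Overlay fits both racks within about 2 px. Next I work out the first move. One fixed jaw heading of 131.7° suits both racks to within 5°.

```bash
cat > d.py <<'E'
# usage: d.py x y z ... : shifts in tool axes (m = fraction) to world TCP targets, and turn
import sys,numpy as np
from plant import r
from scipy.spatial.transform import Rotation as R
s=r.get_state();p=np.array(s['tool_pos']);C=R.from_quat(s['eef_rot'])
M=C.as_matrix();print('t',s['clock'],'p',p.round(4),'F',np.round(s['contact_force'],1),'op',round(s['opening'],3))
print('axes',M.T.round(3).tolist())
for sg in(1,-1):
    a=np.radians(131.7);z=sg*np.array([np.cos(a),np.sin(a),0]);y=np.array([0,0,-1.]);
    G=R.from_matrix(np.c_[np.cross(y,z),y,z]);print('turn frac',((C.inv()*G).as_rotvec()/np.pi).round(4))
t=np.array(sys.argv[1:],float).reshape(-1,3)
for q in t: print(q,'->',((q-p)@M).round(4))
E
python3 d.py .5 -.2 .24  .483 .137 .2; python3 -c "
from h import *
from plant import get_calibration
k=get_calibration('scene');f=lambda u,v:onz(k,(u/2.354+150,v/2.353+80),0).round(3)
print(f(400,165),f(312,300),f(400,70))"
```

```text
t 0.7 p [ 0.1521 -0.6062  0.2388] F [ 0.  -0.1 -0.2] op 0.999
axes [[-0.97, -0.243, -0.0], [0.0, -0.0, -1.0], [0.243, -0.97, 0.0]]
turn frac [ 0.      0.8466 -0.    ]
turn frac [-0.     -0.1534 -0.    ]
[ 0.5  -0.2   0.24] -> [-0.4363 -0.0013 -0.3094]
[0.483 0.137 0.2  ] -> [-0.5018  0.0387 -0.6404]
[0.346 0.012 0.   ] [0.542 0.097 0.   ] [ 0.24  -0.104  0.   ]
```

```bash
python3 -m handwheel '[[[-0.4363,0,-0.3094,0,-0.1534,0],[-0.4363,0,-0.3094,0,-0.1534,0],[-0.4363,0,-0.3094,0,-0.1534,0],[-0.4363,0,-0.3094,0,-0.1534,0],[-0.4363,0,-0.3094,0,-0.1534,0],[-0.4363,0,-0.3094,0,-0.1534,0],[-0.4363,0,-0.3094,0,-0.1534,0],[-0.4363,0,-0.3094,0,-0.1534,0],[-0.4363,0,-0.3094,0,-0.1534,0],[-0.4363,0,-0.3094,0,-0.1534,0],[-0.4363,0,-0.3094,0,-0.1534,0],[-0.4363,0,-0.3094,0,-0.1534,0]]]' 1 20
python3 -m handwheel '[[[0,0,0,0,0,0],[0,0,0,0,0,0]]]'
python3 d.py .483 .137 .2 .54 .2 .24
```

```text
clock: 1.7
tool_pos: [0.4785, -0.2248, 0.239]
eef_rot: [0.252, -0.661, 0.661, -0.252]
contact_force: [0.5, -0.7, 1.0]
opening: 0.998
clock: 1.87
tool_pos: [0.4794, -0.2234, 0.2389]
eef_rot: [-0.253, 0.66, -0.66, 0.254]
contact_force: [-0.5, -0.7, -0.6]
opening: 0.999
t 1.8667 p [ 0.4794 -0.2234  0.2389] F [-0.5 -0.7 -0.6] op 0.999
axes [[-0.742, -0.67, -0.002], [0.002, 0.001, -1.0], [0.67, -0.742, 0.0]]
turn frac [-9.000e-04 -9.979e-01  2.000e-04]
turn frac [-0.0001  0.0021 -0.0006]
[0.483 0.137 0.2  ] -> [-0.2441  0.0392 -0.2652]
[0.54 0.2  0.24] -> [-0.3287 -0.0006 -0.2737]
```

```bash
python3 -m handwheel '[[[-0.2441,0.039,-0.2652,0,0.002,0],[-0.2441,0.039,-0.2652,0,0.002,0],[-0.2441,0.039,-0.2652,0,0.002,0],[-0.2441,0.039,-0.2652,0,0.002,0],[-0.2441,0.039,-0.2652,0,0.002,0],[-0.2441,0.039,-0.2652,0,0.002,0],[-0.2441,0.039,-0.2652,0,0.002,0],[-0.2441,0.039,-0.2652,0,0.002,0],[-0.2441,0.039,-0.2652,0,0.002,0],[-0.2441,0.039,-0.2652,0,0.002,0],[-0.2441,0.039,-0.2652,0,0.002,0],[-0.2441,0.039,-0.2652,0,0.002,0]]]'
python3 - <<'E'
from h import *
from plant import snapshot,get_calibration
k=get_calibration('wrist');im=snapshot('wrist')
b=cv2.cvtColor(im,cv2.COLOR_RGB2BGR)
for n,p in dict(blue=(.483,.137),white=(.524,.1873),yellow=(.572,.237),green=(.620,.285)).items():
    u=proj(k,(*p,.102))[0];print(n,u.round())
    if (u>0).all() and u[0]<512 and u[1]<384: cv2.drawMarker(b,tuple(int(a) for a in u),(255,0,255),0,12)
cv2.imwrite('pics/w1.png',b)
E
python3 d.py .483 .137 .049
```

```text
clock: 2.87
tool_pos: [0.4833, 0.1314, 0.1996]
eef_rot: [0.249, -0.661, 0.663, -0.248]
contact_force: [0.1, -0.9, 0.3]
opening: 0.999
blue [253. 188.]
white [238. 103.]
yellow [228.  -2.]
green [ 218. -122.]
t 2.9167 p [0.4834 0.1309 0.1997] F [ 0.1 -1.  -0.2] op 1.001
axes [[-0.754, -0.657, 0.002], [-0.0, -0.002, -1.0], [0.657, -0.754, 0.001]]
turn frac [-8.000e-04  9.967e-01 -7.000e-04]
turn frac [-0.0004 -0.0033  0.0005]
[0.483 0.137 0.049] -> [-0.0039  0.1507 -0.005 ]
```

View pics/w1.png

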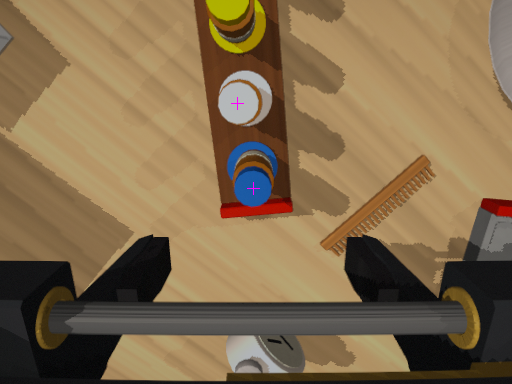

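Markers lie on the cap tops, blue at (253,188) and white at (238,103), so the estimates hold. I descend on blue, pausing to check before gripping.

```bash
python3 -m handwheel '[[[-0.004,0.03,-0.005,0,-0.003,0],[-0.004,0.07,-0.005,0,-0.003,0],[-0.004,0.11,-0.005,0,-0.003,0],[-0.004,0.1507,-0.005,0,-0.003,0],[-0.004,0.1507,-0.005,0,-0.003,0],[-0.004,0.1507,-0.005,0,-0.003,0],[-0.004,0.1507,-0.005,0,-0.003,0]]]'
python3 d.py .483 .137 .049
```

```text
clock: 3.5
tool_pos: [0.4841, 0.1393, 0.0509]
eef_rot: [0.251, -0.66, 0.661, -0.253]
contact_force: [0.5, 0.6, -0.1]
opening: 1.002
t 3.5 p [0.4841 0.1393 0.0509] F [ 0.5  0.6 -0.1] op 1.002
axes [[-0.746, -0.666, -0.002], [0.002, 0.0, -1.0], [0.666, -0.746, 0.002]]
turn frac [-9.000e-04 -9.997e-01  8.000e-04]
turn frac [-0.0005  0.0003 -0.0006]
[0.483 0.137 0.049] -> [0.0024 0.0019 0.0009]
```

```bash
python3 -m handwheel '[[[0,0,0,0,0,0],[0,0,0,0,0,0],[0,0,0,0,0,0],[0,0,0,0,0,0],[0,0,0,0,0,0],[0,0,0,0,0,0],[0,0,0,0,0,0],[0,0,0,0,0,0]]]' -1 20
python3 d.py
```

```text
clock: 4.17
tool_pos: [0.4831, 0.1402, 0.049]
eef_rot: [0.253, -0.66, 0.661, -0.253]
contact_force: [0.1, -2.3, 0.4]
opening: 0.419
t 4.1667 p [0.4831 0.1402 0.049 ] F [ 0.1 -2.3  0.4] op 0.419
axes [[-0.745, -0.667, -0.0], [0.0, -0.0, -1.0], [0.667, -0.745, 0.0]]
turn frac [-0.000e+00 -9.991e-01  2.000e-04]
turn frac [-0.0001  0.0009 -0.    ]
```

```bash
python3 -m handwheel '[[[0,-0.04,0,0,0,0],[0,-0.08,0,0,0,0],[0,-0.12,0,0,0,0],[0,-0.15,0,0,0,0],[0.3009,-0.15,0.2712,0,0,0],[0.3009,-0.15,0.2712,0,0,0],[0.3009,-0.15,0.2712,0,0,0],[0.3009,-0.15,0.2712,0,0,0],[0.3009,-0.15,0.2712,0,0,0],[0.3009,-0.15,0.2712,0,0,0],[0.3009,-0.15,0.2712,0,0,0],[0.3009,-0.15,0.2712,0,0,0]]]'
python3 d.py .4398 -.2626 .2
```

```text
clock: 5.17
tool_pos: [0.4464, -0.193, 0.1988]
eef_rot: [-0.253, 0.661, -0.66, 0.252]
contact_force: [0.2, 0.3, -1.9]
opening: 0.401
t 5.1667 p [ 0.4464 -0.193   0.1988] F [ 0.2  0.3 -1.9] op 0.401
axes [[-0.745, -0.668, 0.001], [-0.001, 0.0, -1.0], [0.668, -0.745, -0.001]]
turn frac [ 3.00e-04 -9.99e-01 -4.00e-04]
turn frac [0.0003 0.001  0.0002]
[ 0.4398 -0.2626  0.2   ] -> [ 0.0514 -0.0013  0.0474]
```

```bash
python3 -m handwheel '[[[0.0514,0,0.0474,0,0,0],[0.0514,0,0.0474,0,0,0],[0.0514,0,0.0474,0,0,0],[0.0514,0,0.0474,0,0,0],[0.0514,0,0.0474,0,0,0]]]'
cat > look.py <<'E'
import sys
from h import *
from plant import snapshot,get_calibration
k=get_calibration('wrist');b=cv2.cvtColor(snapshot('wrist'),cv2.COLOR_RGB2BGR)
p=(.5216,-.2016,-.9302)
for x0,x1,y0,y1 in [(-.038,.038,-.14,.14)]+[(-.03,.03,y-.03,y+.03) for y in(.102,.034,-.034,-.102)]:
    q=proj(k,rack(p,[(x0,y0,.022),(x1,y0,.022),(x1,y1,.022),(x0,y1,.022)])).astype(np.int32)
    cv2.polylines(b,[q],True,(255,255,0),1)
cv2.imwrite(f'pics/{sys.argv[1]}.png',b)
E
python3 look.py w2;python3 d.py .4398 -.2626 .041
```

```text
clock: 5.58
tool_pos: [0.4407, -0.2595, 0.1987]
eef_rot: [-0.253, 0.661, -0.66, 0.253]
contact_force: [0.2, -0.6, -0.8]
opening: 0.403
t 5.6333 p [ 0.441  -0.2588  0.1988] F [ 1.2  0.1 -1.6] op 0.401
axes [[-0.743, -0.669, -0.001], [-0.0, 0.001, -1.0], [0.669, -0.743, -0.001]]
turn frac [-3.000e-04 -9.982e-01 -7.000e-04]
turn frac [ 0.0004  0.0018 -0.0002]
[ 0.4398 -0.2626  0.041 ] -> [0.0035 0.1578 0.0022]
```

View pics/w2.png

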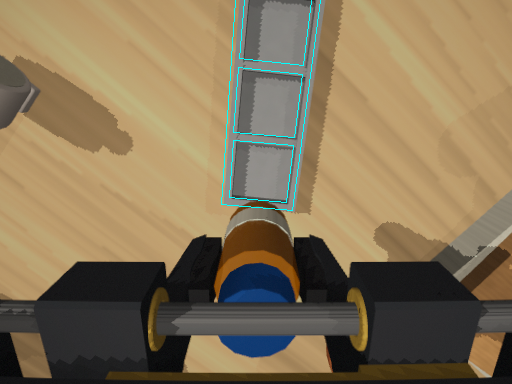

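The rack outline fits to a few pixels, and the end compartment at (262,170) is the target. Lower and release.

```bash
python3 -m handwheel '[[[0.0025,0.04,0.002,0,0,0],[0.0025,0.08,0.002,0,0,0],[0.0025,0.12,0.002,0,0,0],[0.0025,0.145,0.002,0,0,0],[0.0025,0.153,0.002,0,0,0],[0.0025,0.159,0.002,0,0,0],[0.0025,0.159,0.002,0,0,0],[0.0025,0.159,0.002,0,0,0]]]'
python3 d.py
```

```text
clock: 6.3
tool_pos: [0.4415, -0.2634, 0.0412]
eef_rot: [0.253, -0.66, 0.661, -0.254]
contact_force: [0.6, 0.1, -1.8]
opening: 0.404
t 6.3 p [ 0.4415 -0.2634  0.0412] F [ 0.6  0.1 -1.8] op 0.404
axes [[-0.744, -0.669, -0.001], [0.002, -0.001, -1.0], [0.669, -0.744, 0.002]]
turn frac [-6.000e-04 -9.986e-01  9.000e-04]
turn frac [-0.0006  0.0014 -0.0004]
```

```bash
python3 -m handwheel '[[[0,0.001,0,0,0,0],[0,0.001,0,0,0,0],[0,0.001,0,0,0,0],[0,0.001,0,0,0,0],[0,0.001,0,0,0,0],[0,0.001,0,0,0,0],[0,-0.04,0,0,0,0],[0,-0.08,0,0,0,0],[0,-0.12,0,0,0,0],[0,-0.16,0,0,0,0],[0,-0.16,0,0,0,0]]]' 1
python3 d.py .524 .1873 .2
```

```text
clock: 7.22
tool_pos: [0.444, -0.2654, 0.2066]
eef_rot: [0.249, -0.657, 0.664, -0.256]
contact_force: [0.5, -1.0, 1.0]
opening: 1.003
t 7.2167 p [ 0.444  -0.2654  0.2066] F [ 0.5 -1.   1. ] op 1.003
axes [[-0.745, -0.667, -0.005], [0.011, -0.005, -1.0], [0.667, -0.745, 0.012]]
turn frac [-0.0025 -0.9992  0.0058]
turn frac [-0.0037  0.0008 -0.0016]
[0.524  0.1873 0.2   ] -> [-0.3615  0.0051 -0.284 ]
```

```bash
python3 -m handwheel '[[[-0.3615,0,-0.284,0,0.001,0],[-0.3615,0,-0.284,0,0.001,0],[-0.3615,0,-0.284,0,0.001,0],[-0.3615,0,-0.284,0,0.001,0],[-0.3615,0,-0.284,0,0.001,0],[-0.3615,0,-0.284,0,0.001,0],[-0.3615,0,-0.284,0,0.001,0],[-0.3615,0,-0.284,0,0.001,0],[-0.3615,0,-0.284,0,0.001,0],[-0.3615,0,-0.284,0,0.001,0],[-0.3615,0,-0.284,0,0.001,0],[-0.3615,0,-0.284,0,0.001,0]]]'
python3 -m handwheel '[[[0,0,0,0,0,0],[0,0,0,0,0,0],[0,0,0,0,0,0]]]'
python3 - <<'E'
from h import *
from plant import snapshot
cv2.imwrite('pics/s1.png',cv2.resize(snapshot('side')[130:360,90:390,::-1],(600,460)))
E
python3 d.py .524 .1873 .049
```

```text
clock: 8.22
tool_pos: [0.5199, 0.2006, 0.2002]
eef_rot: [-0.254, 0.662, -0.657, 0.258]
contact_force: [0.5, 1.2, 0.5]
opening: 0.999
clock: 8.47
tool_pos: [0.5197, 0.1865, 0.1996]
eef_rot: [0.251, -0.661, 0.662, -0.25]
contact_force: [0.6, -0.9, -0.1]
opening: 1.003
t 8.5167 p [0.5198 0.1864 0.1997] F [-0.3  0.1  0.2] op 1.002
axes [[-0.749, -0.663, 0.002], [-0.001, -0.002, -1.0], [0.663, -0.749, 0.001]]
turn frac [-1.00e-03  9.99e-01 -5.00e-04]
turn frac [-0.0003 -0.001   0.0006]
[0.524  0.1873 0.049 ] -> [-0.004   0.1507  0.002 ]
```

View pics/s1.png

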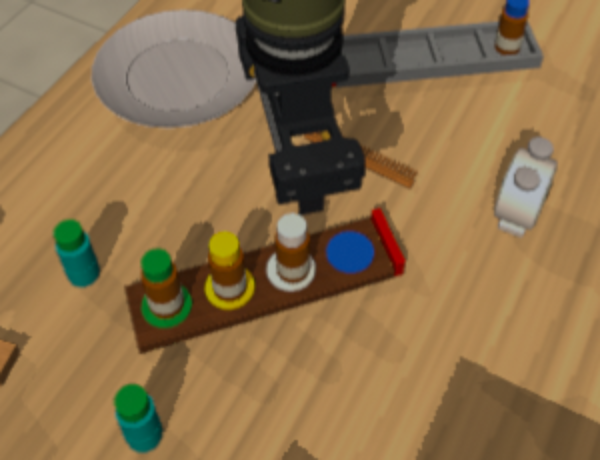

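The blue bottle stands in the end compartment at (510,40), and its coaster is empty. White is next: descend and grip.

```bash
python3 -m handwheel '[[[-0.004,0.03,0.002,0,-0.001,0],[-0.004,0.07,0.002,0,-0.001,0],[-0.004,0.11,0.002,0,-0.001,0],[-0.004,0.1505,0.002,0,-0.001,0],[-0.004,0.1505,0.002,0,-0.001,0],[-0.004,0.1505,0.002,0,-0.001,0]]]'
python3 -m handwheel '[[[0,0,0,0,0,0],[0,0,0,0,0,0],[0,0,0,0,0,0],[0,0,0,0,0,0],[0,0,0,0,0,0],[0,0,0,0,0,0],[0,0,0,0,0,0],[0,0,0,0,0,0]]]' -1 20
python3 d.py .4943 -.2219 .2
```

```text
clock: 9.02
tool_pos: [0.5228, 0.1879, 0.0481]
eef_rot: [0.254, -0.66, 0.661, -0.25]
contact_force: [0.1, 0.5, 0.4]
opening: 0.999
clock: 9.68
tool_pos: [0.5245, 0.1899, 0.0497]
eef_rot: [0.252, -0.66, 0.661, -0.253]
contact_force: [0.7, -0.4, 1.3]
opening: 0.417
t 9.6833 p [0.5245 0.1899 0.0497] F [ 0.7 -0.4  1.3] op 0.417
axes [[-0.745, -0.667, -0.0], [0.001, -0.0, -1.0], [0.667, -0.745, 0.001]]
turn frac [-1.000e-04 -9.991e-01  3.000e-04]
turn frac [-0.0002  0.0009 -0.0001]
[ 0.4943 -0.2219  0.2   ] -> [ 0.2973 -0.1502  0.2866]
```

```bash
python3 -m handwheel '[[[0,-0.04,0,0,0,0],[0,-0.08,0,0,0,0],[0,-0.12,0,0,0,0],[0,-0.15,0,0,0,0],[0.297,-0.15,0.2866,0,0,0],[0.297,-0.15,0.2866,0,0,0],[0.297,-0.15,0.2866,0,0,0],[0.297,-0.15,0.2866,0,0,0],[0.297,-0.15,0.2866,0,0,0],[0.297,-0.15,0.2866,0,0,0],[0.297,-0.15,0.2866,0,0,0],[0.297,-0.15,0.2866,0,0,0]]]'
python3 d.py .4943 -.2219 .2
```

```text
clock: 10.68
tool_pos: [0.4993, -0.1443, 0.1993]
eef_rot: [-0.253, 0.661, -0.66, 0.252]
contact_force: [-0.0, -0.6, -1.8]
opening: 0.402
t 10.6833 p [ 0.4993 -0.1443  0.1993] F [-0.  -0.6 -1.8] op 0.402
axes [[-0.744, -0.668, 0.001], [-0.001, 0.0, -1.0], [0.668, -0.744, -0.001]]
turn frac [ 3.00e-04 -9.99e-01 -3.00e-04]
turn frac [0.0002 0.001  0.0002]
[ 0.4943 -0.2219  0.2   ] -> [ 0.0555 -0.0007  0.0544]
```

```bash
python3 -m handwheel '[[[0.0555,0,0.0544,0,0.001,0],[0.0555,0,0.0544,0,0.001,0],[0.0555,0,0.0544,0,0.001,0],[0.0555,0,0.0544,0,0.001,0],[0.0555,0,0.0544,0,0.001,0],[0.0555,0,0.0544,0,0.001,0]]]'
python3 d.py .4943 -.2219 .041
```

```text
clock: 11.18
tool_pos: [0.4954, -0.2179, 0.1994]
eef_rot: [-0.253, 0.661, -0.66, 0.253]
contact_force: [-0.7, -0.5, -1.6]
opening: 0.404
t 11.1833 p [ 0.4954 -0.2179  0.1994] F [-0.7 -0.5 -1.6] op 0.404
axes [[-0.745, -0.667, -0.001], [-0.0, 0.001, -1.0], [0.667, -0.745, -0.001]]
turn frac [-3.000e-04 -9.991e-01 -5.000e-04]
turn frac [ 0.0004  0.0009 -0.0002]
[ 0.4943 -0.2219  0.041 ] -> [0.0036 0.1584 0.0024]
```

```bash
python3 -m handwheel '[[[0.0025,0.04,0.002,0,0,0],[0.0025,0.08,0.002,0,0,0],[0.0025,0.12,0.002,0,0,0],[0.0025,0.145,0.002,0,0,0],[0.0025,0.153,0.002,0,0,0],[0.0025,0.1595,0.002,0,0,0],[0.0025,0.1595,0.002,0,0,0],[0.0025,0.1595,0.002,0,0,0]]]'
python3 d.py
```

```text
clock: 11.85
tool_pos: [0.4959, -0.2225, 0.0412]
eef_rot: [0.251, -0.66, 0.661, -0.253]
contact_force: [0.5, 0.5, -0.6]
opening: 0.403
t 11.85 p [ 0.4959 -0.2225  0.0412] F [ 0.5  0.5 -0.6] op 0.403
axes [[-0.746, -0.666, -0.001], [0.002, -0.0, -1.0], [0.666, -0.746, 0.002]]
turn frac [-7.000e-04 -9.996e-01  9.000e-04]
turn frac [-0.0006  0.0004 -0.0005]
```

```bash
python3 -m handwheel '[[[0,0.001,0,0,0,0],[0,0.001,0,0,0,0],[0,0.001,0,0,0,0],[0,0.001,0,0,0,0],[0,0.001,0,0,0,0],[0,0.001,0,0,0,0],[0,-0.04,0,0,0,0],[0,-0.08,0,0,0,0],[0,-0.12,0,0,0,0],[0,-0.16,0,0,0,0],[0,-0.16,0,0,0,0]]]' 1
python3 d.py .572 .237 .2
```

```text
clock: 12.77
tool_pos: [0.4988, -0.2242, 0.207]
eef_rot: [0.248, -0.658, 0.664, -0.255]
contact_force: [0.5, 0.2, -0.4]
opening: 0.998
t 12.7667 p [ 0.4988 -0.2242  0.207 ] F [ 0.5  0.2 -0.4] op 0.998
axes [[-0.747, -0.665, -0.007], [0.013, -0.004, -1.0], [0.665, -0.747, 0.011]]
turn frac [ 0.0033  0.9998 -0.0057]
turn frac [-0.0037 -0.0002 -0.0021]
[0.572 0.237 0.2  ] -> [-0.3612  0.006  -0.296 ]
```

```bash
python3 -m handwheel '[[[-0.3612,0,-0.296,0,0,0],[-0.3612,0,-0.296,0,0,0],[-0.3612,0,-0.296,0,0,0],[-0.3612,0,-0.296,0,0,0],[-0.3612,0,-0.296,0,0,0],[-0.3612,0,-0.296,0,0,0],[-0.3612,0,-0.296,0,0,0],[-0.3612,0,-0.296,0,0,0],[-0.3612,0,-0.296,0,0,0],[-0.3612,0,-0.296,0,0,0],[-0.3612,0,-0.296,0,0,0],[-0.3612,0,-0.296,0,0,0]]]'
python3 -m handwheel '[[[0,0,0,0,0,0],[0,0,0,0,0,0],[0,0,0,0,0,0]]]'
python3 d.py .572 .237 .049
```

```text
clock: 13.77
tool_pos: [0.5664, 0.2486, 0.2001]
eef_rot: [-0.253, 0.662, -0.657, 0.256]
contact_force: [0.5, 0.8, 0.7]
opening: 1.002
clock: 14.02
tool_pos: [0.5675, 0.2351, 0.1996]
eef_rot: [0.251, -0.66, 0.662, -0.25]
contact_force: [-0.0, -0.7, -1.4]
opening: 1.004
t 14.0167 p [0.5675 0.2351 0.1996] F [-0.  -0.7 -1.4] op 1.004
axes [[-0.749, -0.663, 0.002], [-0.001, -0.003, -1.0], [0.663, -0.749, 0.002]]
turn frac [-1.200e-03  9.991e-01 -8.000e-04]
turn frac [-0.0005 -0.0009  0.0008]
[0.572 0.237 0.049] -> [-0.005   0.1506  0.0014]
```

```bash
python3 -m handwheel '[[[-0.004,0.03,0.002,0,-0.001,0],[-0.004,0.07,0.002,0,-0.001,0],[-0.004,0.11,0.002,0,-0.001,0],[-0.004,0.1505,0.002,0,-0.001,0],[-0.004,0.1505,0.002,0,-0.001,0],[-0.004,0.1505,0.002,0,-0.001,0]]]'
python3 -m handwheel '[[[0,0,0,0,0,0],[0,0,0,0,0,0],[0,0,0,0,0,0],[0,0,0,0,0,0],[0,0,0,0,0,0],[0,0,0,0,0,0],[0,0,0,0,0,0],[0,0,0,0,0,0]]]' -1 20
python3 d.py .5489 -.1813 .2
```

```text
clock: 14.52
tool_pos: [0.5705, 0.2362, 0.048]
eef_rot: [0.254, -0.66, 0.661, -0.25]
contact_force: [1.1, 0.2, 0.6]
opening: 1.003
clock: 15.18
tool_pos: [0.5719, 0.2392, 0.0497]
eef_rot: [0.253, -0.66, 0.661, -0.253]
contact_force: [1.1, -0.5, 1.0]
opening: 0.418
t 15.1833 p [0.5719 0.2392 0.0497] F [ 1.1 -0.5  1. ] op 0.418
axes [[-0.745, -0.668, -0.0], [0.0, -0.0, -1.0], [0.668, -0.745, 0.0]]
turn frac [-1.00e-04 -9.99e-01  2.00e-04]
turn frac [-0.0002  0.001  -0.0001]
[ 0.5489 -0.1813  0.2   ] -> [ 0.2979 -0.1502  0.2978]
```

```bash
python3 -m handwheel '[[[0,-0.04,0,0,0,0],[0,-0.08,0,0,0,0],[0,-0.12,0,0,0,0],[0,-0.15,0,0,0,0],[0.298,-0.15,0.298,0,0,0],[0.298,-0.15,0.298,0,0,0],[0.298,-0.15,0.298,0,0,0],[0.298,-0.15,0.298,0,0,0],[0.298,-0.15,0.298,0,0,0],[0.298,-0.15,0.298,0,0,0],[0.298,-0.15,0.298,0,0,0],[0.298,-0.15,0.298,0,0,0]]]'
python3 d.py .5489 -.1813 .2
```

```text
clock: 16.18
tool_pos: [0.5528, -0.0954, 0.1993]
eef_rot: [-0.253, 0.66, -0.66, 0.253]
contact_force: [-0.3, -0.7, -1.0]
opening: 0.401
t 16.1833 p [ 0.5528 -0.0954  0.1993] F [-0.3 -0.7 -1. ] op 0.401
axes [[-0.744, -0.668, 0.001], [-0.001, -0.0, -1.0], [0.668, -0.744, -0.0]]
turn frac [ 3.000e-04 -9.989e-01 -2.000e-04]
turn frac [0.0001 0.0011 0.0002]
[ 0.5489 -0.1813  0.2   ] -> [ 0.0602 -0.0007  0.0613]
```

```bash
python3 -m handwheel '[[[0.0602,0,0.0613,0,0.001,0],[0.0602,0,0.0613,0,0.001,0],[0.0602,0,0.0613,0,0.001,0],[0.0602,0,0.0613,0,0.001,0],[0.0602,0,0.0613,0,0.001,0],[0.0602,0,0.0613,0,0.001,0],[0.0602,0,0.0613,0,0.001,0]]]'
python3 d.py .5489 -.1813 .041
```

```text
clock: 16.77
tool_pos: [0.55, -0.1769, 0.1995]
eef_rot: [-0.253, 0.661, -0.66, 0.253]
contact_force: [0.5, -0.6, -0.0]
opening: 0.403
t 16.7667 p [ 0.55   -0.1769  0.1995] F [ 0.5 -0.6 -0. ] op 0.403
axes [[-0.744, -0.668, -0.001], [0.0, 0.001, -1.0], [0.668, -0.744, -0.001]]
turn frac [-4.000e-04 -9.989e-01 -4.000e-04]
turn frac [ 0.0003  0.0011 -0.0003]
[ 0.5489 -0.1813  0.041 ] -> [0.0039 0.1585 0.0027]
```

```bash
python3 -m handwheel '[[[0.0025,0.04,0.002,0,0,0],[0.0025,0.08,0.002,0,0,0],[0.0025,0.12,0.002,0,0,0],[0.0025,0.145,0.002,0,0,0],[0.0025,0.153,0.002,0,0,0],[0.0025,0.1595,0.002,0,0,0],[0.0025,0.1595,0.002,0,0,0],[0.0025,0.1595,0.002,0,0,0]]]'
python3 d.py
```

```text
clock: 17.43
tool_pos: [0.5506, -0.1819, 0.0414]
eef_rot: [0.251, -0.66, 0.661, -0.253]
contact_force: [0.9, 0.7, -0.8]
opening: 0.404
t 17.4333 p [ 0.5506 -0.1819  0.0414] F [ 0.9  0.7 -0.8] op 0.404
axes [[-0.746, -0.666, -0.002], [0.003, -0.0, -1.0], [0.666, -0.746, 0.002]]
turn frac [-0.001  -0.9996  0.001 ]
turn frac [-0.0007  0.0004 -0.0006]
```

```bash
python3 -m handwheel '[[[0,0.001,0,0,0,0],[0,0.001,0,0,0,0],[0,0.001,0,0,0,0],[0,0.001,0,0,0,0],[0,0.001,0,0,0,0],[0,0.001,0,0,0,0],[0,-0.04,0,0,0,0],[0,-0.08,0,0,0,0],[0,-0.12,0,0,0,0],[0,-0.16,0,0,0,0],[0,-0.16,0,0,0,0]]]' 1
python3 d.py .620 .285 .2
```

```text
clock: 18.35
tool_pos: [0.5537, -0.1832, 0.2075]
eef_rot: [0.247, -0.658, 0.664, -0.256]
contact_force: [0.5, -0.4, 1.0]
opening: 1.003
t 18.35 p [ 0.5537 -0.1832  0.2075] F [ 0.5 -0.4  1. ] op 1.003
axes [[-0.747, -0.665, -0.008], [0.014, -0.003, -1.0], [0.665, -0.747, 0.011]]
turn frac [ 0.0041  0.9998 -0.0057]
turn frac [-0.0036 -0.0002 -0.0026]
[0.62  0.285 0.2  ] -> [-0.3607  0.007  -0.3058]
```

```bash
python3 -m handwheel '[[[-0.3607,0,-0.3058,0,0,0],[-0.3607,0,-0.3058,0,0,0],[-0.3607,0,-0.3058,0,0,0],[-0.3607,0,-0.3058,0,0,0],[-0.3607,0,-0.3058,0,0,0],[-0.3607,0,-0.3058,0,0,0],[-0.3607,0,-0.3058,0,0,0],[-0.3607,0,-0.3058,0,0,0],[-0.3607,0,-0.3058,0,0,0],[-0.3607,0,-0.3058,0,0,0],[-0.3607,0,-0.3058,0,0,0],[-0.3607,0,-0.3058,0,0,0]]]'
python3 -m handwheel '[[[0,0,0,0,0,0],[0,0,0,0,0,0],[0,0,0,0,0,0]]]'
python3 d.py .620 .285 .049
```

```text
clock: 19.35
tool_pos: [0.6133, 0.295, 0.1998]
eef_rot: [-0.254, 0.662, -0.658, 0.255]
contact_force: [-0.6, 0.5, 1.1]
opening: 0.999
clock: 19.6
tool_pos: [0.6153, 0.2833, 0.1995]
eef_rot: [0.252, -0.66, 0.662, -0.251]
contact_force: [0.7, -0.9, 0.2]
opening: 0.995
t 19.6 p [0.6153 0.2833 0.1995] F [ 0.7 -0.9  0.2] op 0.995
axes [[-0.748, -0.664, 0.002], [-0.0, -0.003, -1.0], [0.664, -0.748, 0.002]]
turn frac [-1.000e-03  9.994e-01 -9.000e-04]
turn frac [-0.0006 -0.0006  0.0007]
[0.62  0.285 0.049] -> [-0.005   0.1505  0.0016]
```

```bash
python3 -c "
from h import *
from plant import get_calibration
k=get_calibration('side')
for u in((108,358),(187,573)):
  p=onz(k,(u[0]/2.6+90,u[1]/2.6+130),.005);d=p[:2]-[.62,.285];print(p.round(3),'x,z tool',d@[-.746,-.666],d@[.666,-.746])"
```

```text
[0.725 0.294 0.005] x,z tool -0.08467719439936777 0.06309119868151956
[0.562 0.413 0.005] x,z tool -0.041390967343610016 -0.1340842828960568
```

The turquoise bottles clear the fingers, the nearer one being 85 mm to the side. Grip the amber green-capped bottle.

```bash
python3 -m handwheel '[[[-0.004,0.03,0.002,0,-0.001,0],[-0.004,0.07,0.002,0,-0.001,0],[-0.004,0.11,0.002,0,-0.001,0],[-0.004,0.1505,0.002,0,-0.001,0],[-0.004,0.1505,0.002,0,-0.001,0],[-0.004,0.1505,0.002,0,-0.001,0]]]'
python3 -m handwheel '[[[0,0,0,0,0,0],[0,0,0,0,0,0],[0,0,0,0,0,0],[0,0,0,0,0,0],[0,0,0,0,0,0],[0,0,0,0,0,0],[0,0,0,0,0,0],[0,0,0,0,0,0]]]' -1 20
python3 d.py .6034 -.1406 .2
```

```text
clock: 20.1
tool_pos: [0.6183, 0.2837, 0.0479]
eef_rot: [0.254, -0.66, 0.661, -0.25]
contact_force: [0.1, 0.4, 1.3]
opening: 1.001
clock: 20.77
tool_pos: [0.6195, 0.2868, 0.0497]
eef_rot: [0.253, -0.66, 0.661, -0.253]
contact_force: [0.6, -0.2, -0.1]
opening: 0.419
t 20.7667 p [0.6195 0.2868 0.0497] F [ 0.6 -0.2 -0.1] op 0.419
axes [[-0.745, -0.668, -0.0], [0.0, -0.0, -1.0], [0.668, -0.745, 0.001]]
turn frac [-1.00e-04 -9.99e-01  3.00e-04]
turn frac [-0.0002  0.001  -0.    ]
[ 0.6034 -0.1406  0.2   ] -> [ 0.2973 -0.1502  0.3075]
```

```bash
python3 -m handwheel '[[[0,-0.04,0,0,0,0],[0,-0.08,0,0,0,0],[0,-0.12,0,0,0,0],[0,-0.15,0,0,0,0],[0.2973,-0.15,0.3075,0,0,0],[0.2973,-0.15,0.3075,0,0,0],[0.2973,-0.15,0.3075,0,0,0],[0.2973,-0.15,0.3075,0,0,0],[0.2973,-0.15,0.3075,0,0,0],[0.2973,-0.15,0.3075,0,0,0],[0.2973,-0.15,0.3075,0,0,0],[0.2973,-0.15,0.3075,0,0,0]]]'
python3 d.py .6034 -.1406 .2
```

```text
clock: 21.77
tool_pos: [0.6061, -0.0481, 0.1994]
eef_rot: [-0.253, 0.66, -0.66, 0.253]
contact_force: [1.1, -0.6, -1.2]
opening: 0.401
t 21.7667 p [ 0.6061 -0.0481  0.1994] F [ 1.1 -0.6 -1.2] op 0.401
axes [[-0.744, -0.668, 0.001], [-0.001, -0.0, -1.0], [0.668, -0.744, -0.0]]
turn frac [ 3.000e-04 -9.989e-01 -1.000e-04]
turn frac [0.0001 0.0011 0.0002]
[ 0.6034 -0.1406  0.2   ] -> [ 0.0638 -0.0006  0.067 ]
```

```bash
python3 -m handwheel '[[[0.0638,0,0.067,0,0.001,0],[0.0638,0,0.067,0,0.001,0],[0.0638,0,0.067,0,0.001,0],[0.0638,0,0.067,0,0.001,0],[0.0638,0,0.067,0,0.001,0],[0.0638,0,0.067,0,0.001,0],[0.0638,0,0.067,0,0.001,0]]]'
python3 d.py .6034 -.1406 .041
```

```text
clock: 22.35
tool_pos: [0.6043, -0.1358, 0.1996]
eef_rot: [-0.253, 0.661, -0.66, 0.253]
contact_force: [0.1, 0.3, -0.1]
opening: 0.402
t 22.35 p [ 0.6043 -0.1358  0.1996] F [ 0.1  0.3 -0.1] op 0.402
axes [[-0.744, -0.668, -0.001], [0.0, 0.002, -1.0], [0.668, -0.744, -0.001]]
turn frac [-6.000e-04 -9.988e-01 -6.000e-04]
turn frac [ 0.0004  0.0012 -0.0004]
[ 0.6034 -0.1406  0.041 ] -> [0.0041 0.1586 0.0031]
```

```bash
python3 -m handwheel '[[[0.0025,0.04,0.002,0,0,0],[0.0025,0.08,0.002,0,0,0],[0.0025,0.12,0.002,0,0,0],[0.0025,0.145,0.002,0,0,0],[0.0025,0.153,0.002,0,0,0],[0.0025,0.1595,0.002,0,0,0],[0.0025,0.1595,0.002,0,0,0],[0.0025,0.1595,0.002,0,0,0]]]'
python3 d.py
```

```text
clock: 23.02
tool_pos: [0.6051, -0.1408, 0.0415]
eef_rot: [0.251, -0.66, 0.661, -0.253]
contact_force: [0.6, -0.1, -0.1]
opening: 0.402
t 23.0167 p [ 0.6051 -0.1408  0.0415] F [ 0.6 -0.1 -0.1] op 0.402
axes [[-0.746, -0.666, -0.002], [0.003, 0.0, -1.0], [0.666, -0.746, 0.002]]
turn frac [-0.0012 -0.9996  0.001 ]
turn frac [-0.0006  0.0004 -0.0007]
```

Release, lift, then move well clear for a check.

```bash
python3 -m handwheel '[[[0,0.001,0,0,0,0],[0,0.001,0,0,0,0],[0,0.001,0,0,0,0],[0,0.001,0,0,0,0],[0,0.001,0,0,0,0],[0,0.001,0,0,0,0],[0,-0.04,0,0,0,0],[0,-0.08,0,0,0,0],[0,-0.12,0,0,0,0],[0,-0.16,0,0,0,0],[0,-0.18,0,0,0,0],[0,-0.18,0,0,0,0]]]' 1
python3 -m handwheel '[[[-0.2,0,-0.18,0,0,0],[-0.2,0,-0.18,0,0,0],[-0.2,0,-0.18,0,0,0],[-0.2,0,-0.18,0,0,0],[-0.2,0,-0.18,0,0,0],[-0.2,0,-0.18,0,0,0],[-0.2,0,-0.18,0,0,0],[-0.2,0,-0.18,0,0,0],[-0.2,0,-0.18,0,0,0],[-0.2,0,-0.18,0,0,0]]]'
python3 - <<'E'
from h import *
from plant import snapshot,r,get_calibration
a=snapshot('scene')[60:360,100:420,::-1];b=snapshot('side')[100:400,90:410,::-1]
s=r.get_state();print(s['clock'],np.round(s['tool_pos'],3))
cv2.imwrite('pics/f.png',cv2.resize(np.hstack([a[:,:],cv2.resize(b[:284],(320,284)) if 0 else np.pad(b,((0,300-b.shape[0]),(0,0),(0,0)))]),(800,375),interpolation=cv2.INTER_CUBIC))
for n,y in dict(blue=-.102,white=-.034,yellow=.034,green=.102).items():
    P=rack((.5216,-.2016,-.9302),(0,y,.092));print(n,[proj(get_calibration(c),P)[0].round() for c in('scene','side')])
E
```

```text
clock: 24.02
tool_pos: [0.6067, -0.142, 0.2257]
eef_rot: [0.248, -0.659, 0.663, -0.255]
contact_force: [0.2, 1.0, 0.7]
opening: 1.0
clock: 24.85
tool_pos: [0.6327, 0.1235, 0.2189]
eef_rot: [0.252, -0.66, 0.662, -0.25]
contact_force: [1.0, -0.5, -0.1]
opening: 1.0
24.95 [0.633 0.123 0.219]
blue [array([228.,  82.]), array([348., 130.])]
white [array([220.,  98.]), array([323., 132.])]
yellow [array([211., 115.]), array([297., 135.])]
green [array([202., 134.]), array([271., 137.])]
```

View pics/f.png

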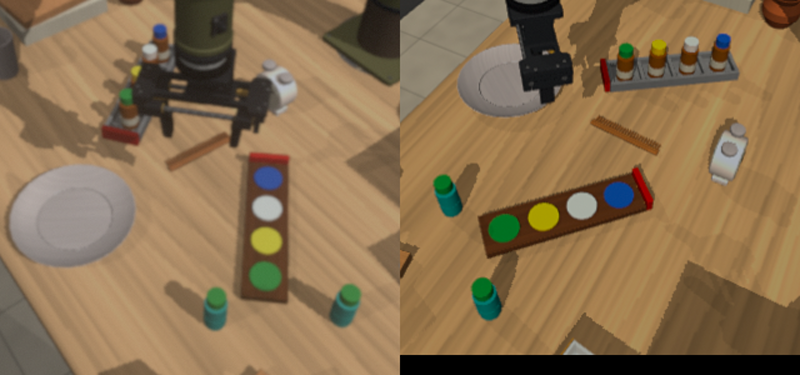

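In the side view the caps run green, yellow, white, blue outward from the new red end, at (626,50), (658,47), (690,45) and (722,40). All stand upright, and the blue cap is at its predicted pixel. The old rack is empty and the look-alikes have not moved. The arm is clear, so I hand in.

```bash
python3 -c "
from plant import job
print(job.finish_job())"
```

```text
the job is handed in; nothing more can be done
None
```

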